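# Snap a duct clip shut with clip pliers

## Robot

A 7-joint arm with a two-finger parallel gripper is mounted at the origin on a cart in front of the work surface, level with it; the furniture and walls round the work are solid. World frame = base frame: x ahead of the robot, y to its left, z up, the work surface at z = 0. Lengths are in m, angles in rad, forces in N, time in s.
With the tool pointing down it reaches from about 0.4 to 0.85 m from the base axis. Payload 4.5 kg.
Tool frame: the origin (TCP) lies between the finger pads; the fingertips stand 11 mm ahead of it and the grasp point (between the pads) lies 8 mm behind it (r.nose_length is the distance from the TCP to the fingertips, in m); z points along the fingers, y is the line along which they close (so a half turn about z gives the same grasp; the last joint's range is limited). The gripper opens to 88 mm and grips with 3 to 60 N. Pads are 18 mm wide; open, the fingers measure 123 mm over their backs; the gripper's body (75 mm by 187 mm) begins 45 mm behind the grasp point.
Start: joints at [1.355, 0.689, -0.195, 1.565, 0.157, 0.902, -0.215], TCP at [0.155, -0.606, 0.229] pointing down, gripper open.
Joint ranges: [-3.01, 3.01], [-0.46, 2.08], [-1.47, 1.51], [0.13, 2.56], [-1, 4.14], [0.04, 2.09], [-2.66, 2.66]. Speed limits (rad/s): [2.57, 2.57, 3.14, 3.14, 3.14, 3.14, 3.14].

## Interface

Orientations are given as a unit quaternion [x, y, z, w].
In Python, from plant import get_state, snapshot, camera_model, r gives the robot as it stands.
- The arm moves only by the shell command python3 -m inch 'ROWS' [FORCE]. ROWS is text: rows parted by semicolons, each of 7 numbers parted by spaces: the opening, from -1 (shut) to 1 (fully open), then the shift along the tool's x, y, z in m, then the turn, a rotation vector about the tool's x, y, z in rad. A call has 1 to 20 rows; each row shifts and turns the commanded pose from where the row before left it, along the tool's axes as they then stand; what a row does not reach is not made up. A row lasts 1/12 s, in which the tool goes at most 41.7 mm and 7.16 degrees, less where a joint would pass 70% of its speed; a pose out of reach is approached as far as the arm can. A call is refused whole if a number of a shift passes 0.0417 or a number of a turn 0.125, either way. A call with a gripper value outside its range is refused whole. The fingers move at their own pace and stop on an object; FORCE is the grip in N (left out, the last holds). Time passes only in rows, so rows that do not move let the fingers close. It gives the time, the measured TCP pose, the force, the opening and the grip force at its end, in the units of the state.
- get_state(): the state, without advancing time (a new reading comes with each control period).
- snapshot(name): name is "side" or "top"; returns (picture, depth): 384x512x3 uint8, red, green, blue; 384x512 float32, m along the optical axis (not along the pixel's ray), 0 where there is no reading.
- camera_model(name): a dict with "intrinsics" (3x3 intrinsics, pixels), "view" (4x4, takes a point from world to camera coordinates). Camera axes: x right, y down, z forward; pixel columns grow to the right and rows downward; lengths in m; the calibration is good to about 2 mm. A picture is of the moment at which its call begins. camera_model takes no time and is no camera call.
- r.finish_job(): hands the job in; it is judged then, once.
The state is a dict: "clock": time; "q": joint angles; "qd": joint speeds; "joint_torque": joint torques, N m; "tool_pos": TCP position; "eef_rot": TCP orientation; "contact_force": force on the tool from outside, world axes, zero at the start; "moment": the same for the moment, N m; "opening": opening from 0.0 (shut) to 1.0 (fully open); "finger_force": force on a finger pad.
Only numpy, scipy, OpenCV 4.12 (cv2) and the standard library are available. Lean on these libraries where they do the work, as an engineer would, in place of code of your own. Each camera call takes 0.05 s, during which the arm holds its last target. There are 200 camera calls.

## Task

Take the clip pliers by their two handles, bring the jaws round the two ears of the open clip on the duct spigot, and squeeze until the clip clicks shut and stays shut - feel for the click and do not crush the clip. Keep the gripper itself off the clip, then lay the pliers flat on the bench, let go, and leave the other things where they are.

Things in the scene. Friction and masses are not known exactly. Their poses are not given: they have to be found in the camera images.
- clip_pliers: Pivot of spring-opened steel pliers lying flat: 0.1 to 0.2 kg, 138 mm long, 20 mm thick, 68 mm over the spread black handles. Origin: centre of the pivot's underside; x points to the jaws along the centre line, z up. Handles: x = -22 to -82 mm, 9 mm thick, z = 0 to 20 mm, with flat sides. Both halves always move equally.
- plier_grip (a point): Point between the handles on the pliers' centre line, 52 mm behind the pivot, 10 mm above the underside; axes as the pliers. Here the handles are 65 mm over the outsides when free. The spring pushes each out with 8 N at once, 13 N at 36 mm. Held at 60 mm (10 to 14 N) the handles are parallel, the jaws open and the pliers can be carried level.
- plier_jaws (a point): Point midway between the jaws, 45 mm ahead of the pivot, 8 mm above the underside; axes as the pliers. Jaw faces: x = 28 to 56 mm from the pivot, z = 2 to 14 mm, 40 mm apart here when free, 35 mm with the handles held at 60 mm. They close to 14 mm, the width of the shut ears, with the handles at about 36 mm.
- plier_l: The half of the pliers with the handle on the +y side (its jaw is on the -y side); origin at the pivot, underside.
- plier_r: The half of the pliers with the handle on the -y side (its jaw is on the +y side); origin at the pivot, underside.
- spigot: A heavy duct spigot (4 kg) standing on the bench: round flange 100 mm across, 14 mm high at the middle, with an upright tube 50 mm across that ends 78 mm above the bench. Origin: centre of the underside. A tall fixed tool chest stands behind it, from x = 0.66 m back: keep the arm clear.
- clip: A grey plastic snap clip: a split ring 57 mm across round the tube, with two ears standing out side by side along its -x axis. Origin on the tube's axis at the ring's underside, 34 mm above the bench. It turns on the tube against light friction (about 2 N at the ears), so it follows jaws that are a little to one side. It cracks if a jaw presses with more than 40 N.
- clip_mouth (a point): Point midway between the ears, 44 mm from the tube's axis, 42 mm above the bench. Axes as the clip: the ears point along -x, so the pliers' x goes along this x. Each ear is 6 mm thick, 20 mm high (32 to 52 mm above the bench) and reaches 27 to 52 mm from the tube's axis; above them a tongue and catch to 60 mm. Over the outsides the pair is 28 mm open, 14 mm shut.
- clip_l (a joint): Closing angle of each half of the clip (rad), noisy: 0 open, 0.1 hard stop. At about 0.09 a sprung tongue on the ears' top drops over its catch with a click and holds them at 0.088; let go earlier, they spring open. It takes about 15 N from each jaw, 20 to 30 N of grip at plier_grip, and gives way suddenly; over 36 N of grip can crack it.
- tape_roll: Bystander: a roll of masking tape lying flat, 100 mm across, 24 mm high; origin under its centre.
- offcut_3: Bystander: a flat wood offcut, 60x85x18 mm; origin under its centre.
- spring_clamp: Bystander: a spring clamp with orange grips lying flat, 81x144x19 mm, rather like pliers but with padded jaws; origin under its centre, y along its length.
- screwdriver_2: Bystander: a screwdriver with an orange handle lying on the bench, 27x229x31 mm; origin under its centre, y along its length.

How it is judged:
By the outcome, as a careful person would: the job done as asked, in the order asked, and still so for the second after the job is handed in, with the robot touching nothing.
It also fails if it takes over 56 s, if anything falls off the work surface, if the arm or the gripper's body presses on something with over 40 N, if the wrist force passes 120 N, or if a joint passes its speed limit or range.

## Working session

There is one attempt and no reset: what is moved stays moved. The work goes in short steps, Python scripts to look and compute and a shell command to move; the robot and the scene stay as the last step left them, time stands still between calls to the robot, and variables do not carry over. Pictures are saved under pics/ and viewed, at most 10 in all, crops included, and the job is handed in when it is done.

```bash
mkdir -p pics; ls
python3 - <<'E'
from plant import get_state,snapshot,camera_model,r
import cv2,numpy as np
for n in("side","top"):
    p,d=snapshot(n); cv2.imwrite(f"pics/{n}0.png",cv2.cvtColor(p,cv2.COLOR_RGB2BGR)); np.save(f"{n}0.npy",d); 
    m=camera_model(n);print(n,m["intrinsics"],np.round(m["view"],3))
print(get_state())
E
```

```text
pics
side [[357.33420387   0.         258.66411737]
 [  0.         357.33420387 190.24217269]
 [  0.           0.           1.        ]] [[ 0.981 -0.193  0.009 -0.545]
 [-0.082 -0.46  -0.884  0.037]
 [ 0.175  0.867 -0.467  0.919]
 [ 0.     0.     0.     1.   ]]
top [[394.06490744   0.         251.94167591]
 [  0.         394.06490744 192.75328275]
 [  0.           0.           1.        ]] [[-0.007 -1.     0.002 -0.151]
 [-0.983  0.007 -0.182  0.518]
 [ 0.182 -0.003 -0.983  0.856]
 [ 0.     0.     0.     1.   ]]
{'clock': 0.1, 'q': array([ 1.35481743,  0.68988422, -0.19456111,  1.56621863,  0.15726868,
        0.90249196, -0.21511977]), 'qd': array([ 0.00076857, -0.00249701,  0.00072629, -0.00383771,  0.0012457 ,
        0.00161296, -0.00120826]), 'joint_torque': array([-3.21751664e-03, -5.28510082e+01, -1.27138250e+00, -1.53838527e+01,
       -5.24999911e-02,  2.02878204e-03,  8.06099729e-05]), 'tool_pos': array([ 0.15433973, -0.60505377,  0.2285069 ]), 'eef_rot': array([ 9.92207001e-01,  1.24597818e-01, -1.33830891e-04, -7.95413455e-04]), 'contact_force': array([-0.78121174, -0.51560083, -0.24235876]), 'moment': array([-0.04198793, -0.01602613, -0.02327282]), 'finger_force': 0.0, 'opening': 0.9995872488906483}
```

View pics/side0.png

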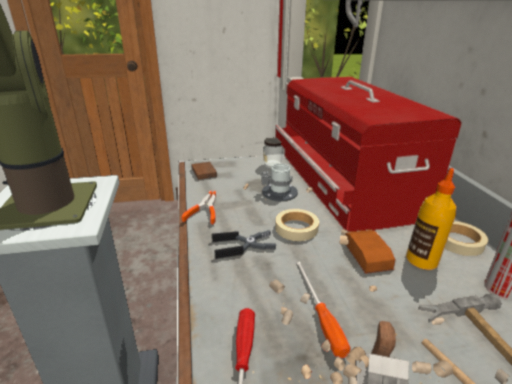

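View pics/top0.png

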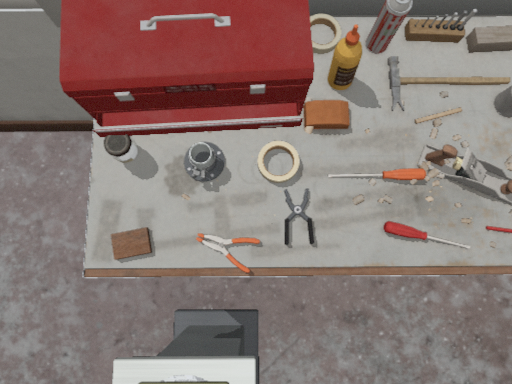

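The side view shows the black-handled pliers at about (245,243), the spigot at (280,185) and the tape at (297,225). In the top view the pliers are at (298,215) with jaws pointing up, the spigot is at (203,160), and the orange clamp is at (227,248). Next I'll measure and zoom in on the clip.

```bash
cat > h.py <<'E'
import numpy as np,cv2
from plant import camera_model
def ray(n,u,v):
    m=camera_model(n);K=np.array(m["intrinsics"]);V=np.array(m["view"]);R=V[:3,:3]
    return -R.T@V[:3,3], R.T@np.linalg.solve(K,[u,v,1.])
def onz(n,u,v,z):
    o,d=ray(n,u,v);return o+d*(z-o[2])/d[2]
def deproj(n,u,v,dep):
    o,d=ray(n,u,v);return o+d*dep
def tri(a,b):  # two (name,u,v)
    o1,d1=ray(*a);o2,d2=ray(*b);s=np.linalg.lstsq(np.c_[d1,-d2],o2-o1,rcond=None)[0]
    p,q=o1+d1*s[0],o2+d2*s[1];return (p+q)/2,np.linalg.norm(p-q)
def cloud(n,dep):
    v,u=np.mgrid[:dep.shape[0],:dep.shape[1]];m=camera_model(n);K=np.array(m["intrinsics"]);V=np.array(m["view"])
    P=np.stack([(u-K[0,2])/K[0,0]*dep,(v-K[1,2])/K[1,1]*dep,dep],-1)
    return (P-V[:3,3])@V[:3,:3]
E
python3 - <<'E'
from h import *
t=cv2.imread("pics/top0.png");s=cv2.imread("pics/side0.png")
a=cv2.resize(t[130:200,165:245],None,fx=5,fy=5,interpolation=cv2.INTER_CUBIC)
b=cv2.resize(t[180:250,270:330],None,fx=5,fy=5,interpolation=cv2.INTER_CUBIC)
c=cv2.resize(s[155:265,200:310],None,fx=4,fy=4,interpolation=cv2.INTER_CUBIC)[:, :]
W=np.zeros((800,700+0,3),np.uint8);W=np.zeros((600,800,3),np.uint8)
W[:350,:400]=a;W[:350,400:700]=b
cv2.imwrite("pics/crop0.png",W[:350,:700]);cv2.imwrite("pics/crop1.png",c)
C=cloud("top",np.load("top0.npy"));print("finite",(np.load("top0.npy")>0).mean())
g=t.max(2);x=C
# black handles
m=((g<60)&(np.abs(np.indices(g.shape)[1]-299)<25)&(np.abs(np.indices(g.shape)[0]-230)<22)).astype(np.uint8)
n,l,st,ce=cv2.connectedComponentsWithStats(m)
for i in range(1,n):
    if st[i,4]>30:
        q=C[l==i];print(st[i],ce[i],"zmed",np.median(q[:,2]),"xy",np.median(q[:,:2],0), "rect",cv2.minAreaRect(q[:,:2].astype(np.float32)))
for z in(0.,):
  for r0 in [(160,203)]:
    pass
R=C[135:190,175:232].reshape(-1,3)
for lo,hi in((.07,.09),(.045,.066),(.025,.044),(.008,.02)):
    k=R[(R[:,2]>lo)&(R[:,2]<hi)];print(lo,len(k),k.min(0),k.max(0)) if len(k) else 0
    if len(k)>5:print(cv2.minEnclosingCircle(k[:,:2].astype(np.float32)))
E
```

```text
finite 0.9961344401041666
[285 219   4  25  77] [286.11688312 230.97402597] zmed 0.01882446370589201 xy [ 0.43169742 -0.2333955 ] rect ((0.4318295419216156, -0.23455174267292023), (0.007804957218468189, 0.05595606938004494), 88.90482330322266)
[307 218   7  26  91] [310.24175824 230.53846154] zmed 0.018891862419694604 xy [ 0.43157445 -0.28956424] rect ((0.4329425096511841, -0.2901146411895752), (0.05802251771092415, 0.008718873374164104), 4.62376594543457)
0.07 114 [ 0.58036323 -0.06259607  0.07090432] [ 0.63102052 -0.01289044  0.08064719]
((0.605583131313324, -0.03704216331243515), 0.026252711191773415)
0.045 268 [ 0.55279091 -0.06716742  0.04512154] [ 0.62928103 -0.00613963  0.06590531]
((0.5921887159347534, -0.036571815609931946), 0.040549419820308685)
0.025 114 [ 0.5534806  -0.06876084  0.02574442] [ 0.62904138 -0.00909818  0.04389396]
((0.5906906127929688, -0.036109570413827896), 0.038457922637462616)
0.008 308 [ 0.55686192 -0.08269929  0.0080037 ] [0.6520372  0.0075339  0.01949599]
((0.6044495701789856, -0.035283610224723816), 0.048321403563022614)
```

View pics/crop0.png

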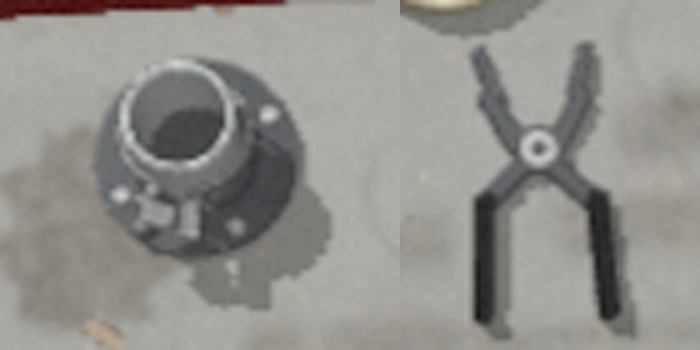

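View pics/crop1.png

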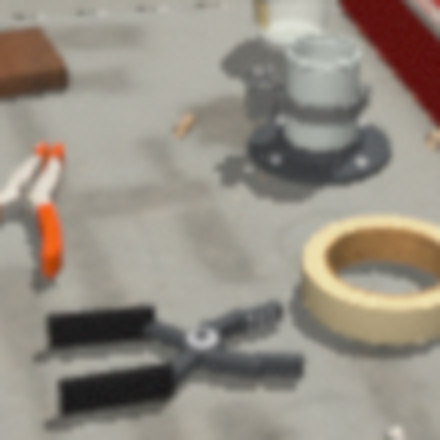

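The crops show the clip ears at about (195.6,172.6) and (202.6,174) in the top view. They point toward the robot and slightly left. The pivot is at top (297.6,209.6) and side (250.8,239.5). Now for poses from both views.

Run:
```python
from h import *
t=cv2.imread("pics/top0.png");s=cv2.imread("pics/side0.png")
print("pivot tri",tri(("top",297.6,209.6),("side",250.75,239.5)))
p=onz("top",297.6,209.6,.02);print("pivot z.02",p)
h=np.array([.4320,-.2620]);d=p[:2]-h;print("head",np.degrees(np.arctan2(d[1],d[0])),np.linalg.norm(d))
jl=onz("top",270+78/5,180+50/5,.014);jr=onz("top",270+186/5,180+45/5,.014);print("jaw tips",jl,jr)
hl=onz("top",270+84/5,180+320/5,.02);hr=onz("top",270+212/5,180+316/5,.02);print("handle ends",hl,hr)
print("tube top tri",tri(("top",165+181/5,130+113/5),("side",200+325/4,155+48/4)))
print("ears z.054",onz("top",195.6,172.6,.054),onz("top",202.6,174,.054))
# depth clouds, both cameras
for n,w in(("top",(135,195,175,235)),("side",(155,205,250,300))):
    C=cloud(n,np.load(n+"0.npy"))[w[0]:w[1],w[2]:w[3]].reshape(-1,3)
    k=C[(C[:,2]>.066)&(C[:,2]<.09)];c=np.array([.605,-.037])
    print(n,"tube top z",np.percentile(k[:,2],90) if len(k) else 0)
    rr=np.hypot(*(C[:,:2]-c).T);e=C[(rr>.033)&(rr<.06)&(C[:,2]>.028)&(C[:,2]<.07)]
    e=e[np.abs(np.arctan2(e[:,1]-c[1],-(e[:,0]-c[0])))<1]
    print(n,len(e),e.mean(0),e.min(0),e.max(0)); 
    a=np.degrees(np.arctan2(e[:,1]-c[1],-(e[:,0]-c[0])));print("ang",np.percentile(a,[2,25,50,75,98]))
```

```text
pivot tri (array([ 0.48442178, -0.26262378,  0.01327219]), np.float64(0.003837926031860959))
pivot z.02 [ 0.48154383 -0.2616547   0.02      ]
head 0.39932115551039316 0.04954503660103492
jaw tips [ 0.52972667 -0.23510148  0.014     ] [ 0.53179721 -0.28668947  0.014     ]
handle ends [ 0.40156073 -0.23442326  0.02      ] [ 0.40296839 -0.29363651  0.02      ]
tube top tri (array([ 0.60672225, -0.0407491 ,  0.07679521]), np.float64(0.0031626058910457023))
ears z.054 [ 0.56421339 -0.02553406  0.054     ] [ 0.56080117 -0.04166873  0.054     ]
top tube top z 0.07827786211649934
top 113 [ 0.56302975 -0.03251752  0.05209945] [ 0.55279091 -0.05116735  0.03154424] [ 0.57480972 -0.01353537  0.06226811]
ang [-17.82442622  -7.0328568    4.57599739  18.87934197  34.56878381]
side tube top z 0.08356690425512939
side 95 [ 0.56379923 -0.0398496   0.04701557] [ 0.55512439 -0.06560773  0.03149991] [ 0.58647774 -0.01867181  0.06050712]
ang [-29.37233081 -13.66487653 -10.37966714   6.52445286  22.03589001]
```

```bash
python3 -m inch '1 0 0 0 0 0 0.115; 1 0 0 0 0 0 0.115; 1 0.0236 -0.028 0 0 0 0; 1 0.0236 -0.028 0 0 0 0; 1 0.0236 -0.028 0 0 0 0; 1 0.0236 -0.028 0 0 0 0; 1 0.0236 -0.028 0 0 0 0; 1 0.0236 -0.028 0 0 0 0; 1 0.0236 -0.028 0 0 0 0; 1 0.0236 -0.028 0 0 0 0; 1 0.0236 -0.028 0 0 0 0; 1 0.0236 -0.028 0 0 0 0; 1 0.0236 -0.028 0 0 0 0; 1 0.0236 -0.028 0 0 0 0; 1 0 0 0 0 0 0' 20; python3 -c "
from plant import get_state;from scipy.spatial.transform import Rotation as R
s=get_state();print(s['tool_pos'],R.from_quat(s['eef_rot']).as_matrix().round(3))"
```

```text
clock: 1.35
tool_pos: [0.4369, -0.2561, 0.2292]
eef_rot: [1.0, 0.016, 0.002, -0.002]
contact_force: [0.3, 0.5, 0.7]
opening: 0.999
finger_force: 0.0
[ 0.43690209 -0.25610305  0.22916636] [[ 0.999  0.033  0.004]
 [ 0.033 -0.999  0.004]
 [ 0.004 -0.004 -1.   ]]
```

```bash
python3 -m inch '1 -0.0036 0.0034 0.035 0 0 0.013; 1 -0.0036 0.0034 0.035 0 0 0; 1 0 0 0.035 0 0 0; 1 0 0 0.035 0 0 0; 1 0 0 0.035 0 0 0; 1 0 0 0.01 0 0 0; 1 0 0 0.01 0 0 0; 1 0 0 0.01 0 0 0; 1 0 0 0.006 0 0 0; 1 0 0 0.003 0 0 0; 1 0 0 0 0 0 0; 1 0 0 0 0 0 0' 20
python3 - <<'E'
from h import *
from plant import snapshot
for n in("top","side"):
    p,d=snapshot(n);cv2.imwrite(f"pics/{n}1.png",p[...,::-1])
t=cv2.imread("pics/top1.png")[170:260,250:350];s=cv2.imread("pics/side1.png")[180:290,180:310]
a=cv2.resize(t,(400,360));b=cv2.resize(s,(400,338))
W=np.zeros((360,800,3),np.uint8);W[:,:400]=a;W[:338,400:]=b;cv2.imwrite("pics/g1.png",W)
E
```

```text
clock: 2.35
tool_pos: [0.4244, -0.2713, 0.016]
eef_rot: [1.0, 0.003, 0.001, 0.0]
contact_force: [-0.0, -0.1, -0.5]
opening: 1.002
finger_force: 0.0
```

View pics/g1.png

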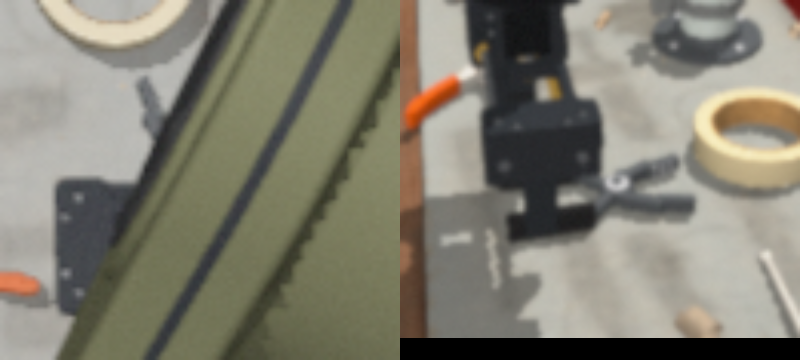

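The fingers straddle the handles with no contact, but the TCP is about 8 mm off toward -y. I'll correct that, then close to 60 mm.

```bash
python3 -m inch '1 0.0028 -0.004 0.001 0 0 -0.01; 1 0.0027 -0.004 0.001 0 0 0; 1 0 0 0.001 0 0 0; 1 0 0 0 0 0 0; 1 0 0 0 0 0 0; 1 0 0 0 0 0 0' 20;  python3 -m inch '0.5 0 0 0 0 0 0; 0.5 0 0 0 0 0 0; 0.364 0 0 0 0 0 0; 0.364 0 0 0 0 0 0; 0.364 0 0 0 0 0 0; 0.364 0 0 0 0 0 0; 0.364 0 0 0 0 0 0' 20
```

```text
clock: 2.95
tool_pos: [0.4292, -0.263, 0.0122]
eef_rot: [1.0, 0.008, -0.0, 0.0]
contact_force: [0.1, 0.3, 0.5]
opening: 1.002
finger_force: 0.0
clock: 3.53
tool_pos: [0.4293, -0.2629, 0.0122]
eef_rot: [1.0, 0.008, 0.0, 0.0]
contact_force: [0.2, 0.4, 0.3]
opening: 0.679
finger_force: 0.0
```

```bash
python3 -m inch '0.34 0 0 0 0 0 0; 0.32 0 0 0 0 0 0; 0.32 0 0 0 0 0 0; 0.32 0 0 0 0 0 0' 20;  python3 - <<'E'
from h import *
from plant import snapshot
for n in("top","side"):
    p,d=snapshot(n);cv2.imwrite(f"pics/{n}2.png",p[...,::-1])
s=cv2.imread("pics/side2.png")[200:270,190:290]
cv2.imwrite("pics/g2.png",cv2.resize(s,(700,490),interpolation=cv2.INTER_CUBIC))
E
```

```text
clock: 3.87
tool_pos: [0.4293, -0.2629, 0.0122]
eef_rot: [1.0, 0.008, 0.0, 0.0]
contact_force: [-0.4, -0.6, -0.1]
opening: 0.658
finger_force: 0.0
```

View pics/g2.png

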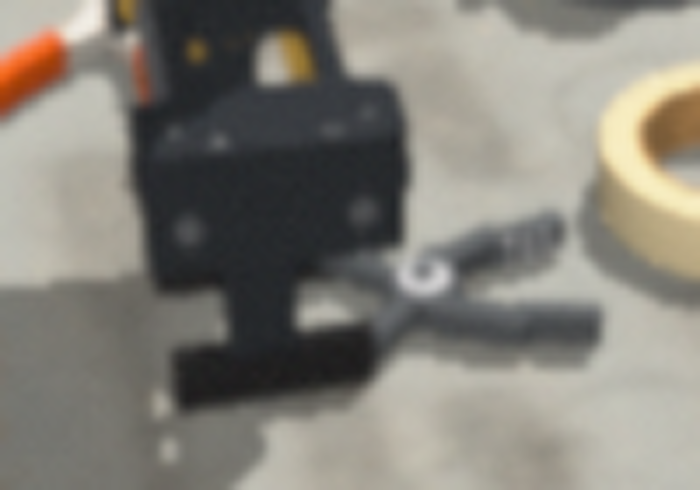

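The -y handle appears in front of the finger column, which doesn't fit with the finger being outside it. I'll check using depth.

Run:
```python
from h import *
from plant import snapshot,get_state,r
p,d=snapshot("side");C=cloud("side",d);print(r.nose_length)
for (u,v) in [(227,244),(227,247),(227,250),(227,252),(227,254),(218,253),(240,250),(215,225),(245,231),(227,238)]:
    print((u,v),p[v,u],C[v,u].round(3))
m=camera_model("side");V=np.array(m["view"]);K=np.array(m["intrinsics"])
for P in [(.429,-.292,.001),(.429,-.309,.001),(.429,-.309,.05),(.429,-.234,.001),(.407,-.29,.02),(.459,-.29,.02)]:
    c=K@(V@np.r_[P,1])[:3];print(P,(c[:2]/c[2]).round(1))
```

```text
0.011
(227, 244) [38 41 44] [ 0.431 -0.308  0.042]
(227, 247) [34 38 42] [ 0.43  -0.307  0.034]
(227, 250) [34 36 37] [ 0.43  -0.304  0.024]
(227, 252) [31 30 31] [ 0.431 -0.296  0.013]
(227, 254) [33 31 31] [ 0.431 -0.297  0.008]
(218, 253) [34 31 33] [ 0.412 -0.298  0.015]
(240, 250) [33 32 31] [ 0.458 -0.293  0.012]
(215, 225) [37 39 42] [ 0.406 -0.356  0.121]
(245, 231) [40 42 44] [ 0.461 -0.347  0.096]
(227, 238) [40 41 45] [ 0.431 -0.31   0.058]
(0.429, -0.292, 0.001) [226.  255.6]
(0.429, -0.309, 0.001) [226.9 260.7]
(0.429, -0.309, 0.05) [226.1 241. ]
(0.429, -0.234, 0.001) [223.  239.4]
(0.407, -0.29, 0.02) [214.8 248.8]
(0.459, -0.29, 0.02) [240. 246.]
```

Depth puts the near finger's lower end at about z 0.024, above the handle top, although tool_pos implies 0.001. So the tool may really be about 20 mm higher than it reports. I'll open, then feel downward gently.

```bash
python3 -m inch '0.6 0 0 0 0 0 0; 1 0 0 0 0 0 0; 1 0 0 0 0 0 0; 1 0 0 0 0 0 0;1 0 0 0.001 0 0 0;1 0 0 0 0 0 0;1 0 0 0 0 0 0' 20;python3 -m inch '1 0 0 0.001 0 0 0;1 0 0 0 0 0 0;1 0 0 0 0 0 0' ;  python3 - <<'E'
from h import *
from plant import snapshot
p,d=snapshot("side");C=cloud("side",d)
cv2.imwrite("pics/g3.png",cv2.resize(p[200:280,180:280,::-1],(750,600),interpolation=cv2.INTER_CUBIC))
for u in (222,227,232):
  print([ (v,*C[v,u][1:].round(3)) for v in range(240,266,2)])
E
```

```text
clock: 4.6
tool_pos: [0.4293, -0.2629, 0.0112]
eef_rot: [1.0, 0.008, -0.0, 0.0]
contact_force: [0.1, 0.2, 0.1]
opening: 0.999
finger_force: 0.0
clock: 4.85
tool_pos: [0.4293, -0.2629, 0.0102]
eef_rot: [1.0, 0.008, -0.0, -0.0]
contact_force: [-1.4, -1.1, 1.2]
opening: 1.001
finger_force: 0.0
[(240, np.float64(-0.324), np.float64(0.064)), (242, np.float64(-0.318), np.float64(0.055)), (244, np.float64(-0.319), np.float64(0.052)), (246, np.float64(-0.255), np.float64(-0.001)), (248, np.float64(-0.262), np.float64(-0.001)), (250, np.float64(-0.295), np.float64(0.018)), (252, np.float64(-0.296), np.float64(0.015)), (254, np.float64(-0.298), np.float64(0.011)), (256, np.float64(-0.297), np.float64(0.005)), (258, np.float64(-0.295), np.float64(-0.002)), (260, np.float64(-0.303), np.float64(-0.0)), (262, np.float64(-0.309), np.float64(-0.001)), (264, np.float64(-0.314), np.float64(-0.002))]
[(240, np.float64(-0.322), np.float64(0.062)), (242, np.float64(-0.325), np.float64(0.059)), (244, np.float64(-0.324), np.float64(0.054)), (246, np.float64(-0.322), np.float64(0.048)), (248, np.float64(-0.
[... 296 characters left out ...]
001)), (262, np.float64(-0.311), np.float64(-0.0)), (264, np.float64(-0.317), np.float64(-0.001))]
[(240, np.float64(-0.324), np.float64(0.062)), (242, np.float64(-0.322), np.float64(0.056)), (244, np.float64(-0.323), np.float64(0.051)), (246, np.float64(-0.323), np.float64(0.047)), (248, np.float64(-0.322), np.float64(0.041)), (250, np.float64(-0.321), np.float64(0.036)), (252, np.float64(-0.321), np.float64(0.031)), (254, np.float64(-0.321), np.float64(0.026)), (256, np.float64(-0.294), np.float64(-0.0)), (258, np.float64(-0.298), np.float64(-0.002)), (260, np.float64(-0.306), np.float64(-0.001)), (262, np.float64(-0.311), np.float64(-0.002)), (264, np.float64(-0.319), np.float64(-0.001))]
```

View pics/g3.png

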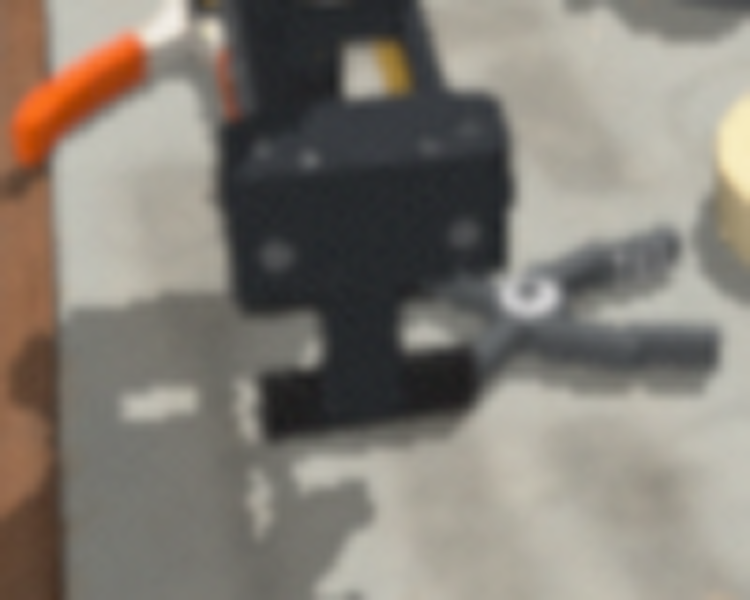

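The open finger's tip is at z≈0.022 in the depth data, so the tool really is about 22 mm higher than reported. The x and y agree. I'll go down in measured steps.

```bash
python3 -m inch '1 0 0 0.005 0 0 0;1 0 0 0.005 0 0 0;1 0 0 0.004 0 0 0;1 0 0 0 0 0 0;1 0 0 0 0 0 0' 20;  python3 - <<'E'
from h import *
from plant import snapshot
p,d=snapshot("side");C=cloud("side",d)
for u in (224,227,230):
  print([ (v,*C[v,u][1:].round(3).tolist()) for v in range(248,270,2)])
E
```

```text
clock: 5.32
tool_pos: [0.429, -0.2627, -0.0043]
eef_rot: [1.0, 0.008, -0.0, -0.0]
contact_force: [-0.1, 0.3, 0.6]
opening: 1.003
finger_force: 0.0
[(248, -0.325, 0.046), (250, -0.323, 0.04), (252, -0.323, 0.034), (254, -0.324, 0.03), (256, -0.322, 0.024), (258, -0.32, 0.017), (260, -0.321, 0.013), (262, -0.317, 0.005), (264, -0.315, -0.002), (266, -0.321, -0.002), (268, -0.329, -0.0)]
[(248, -0.322, 0.043), (250, -0.324, 0.039), (252, -0.323, 0.033), (254, -0.324, 0.03), (256, -0.321, 0.022), (258, -0.321, 0.018), (260, -0.321, 0.013), (262, -0.309, -0.002), (264, -0.319, 0.001), (266, -0.324, 0.0), (268, -0.33, 0.0)]
[(248, -0.324, 0.043), (250, -0.322, 0.037), (252, -0.322, 0.032), (254, -0.321, 0.027), (256, -0.322, 0.022), (258, -0.32, 0.015), (260, -0.322, 0.012), (262, -0.311, -0.001), (264, -0.319, -0.0), (266, -0.325, -0.001), (268, -0.329, -0.002)]
```

```bash
python3 -m inch '1 0 0 0.003 0 0 0;1 0 0 0.002 0 0 0;1 0 0 0 0 0 0;1 0 0 0 0 0 0' 20; python3 -m inch '0.6 0 0 0 0 0 0;0.5 0 0 0 0 0 0;0.45 0 0 0 0 0 0;0.38 0 0 0 0 0 0; 0.364 0 0 0 0 0 0;0.364 0 0 0 0 0 0; 0.364 0 0 0 0 0 0; 0.364 0 0 0 0 0 0' 20
```

```text
clock: 5.7
tool_pos: [0.4293, -0.2629, -0.0088]
eef_rot: [1.0, 0.008, -0.0, 0.0]
contact_force: [0.2, -0.7, -0.6]
opening: 1.0
finger_force: 0.0
clock: 6.37
tool_pos: [0.429, -0.2629, -0.0087]
eef_rot: [1.0, 0.008, -0.0, 0.0]
contact_force: [-1.1, -0.1, -0.1]
opening: 0.683
finger_force: 8.7
```

Both handles are gripped at 60 mm with 8.7 N. Next: lift, turn to about -8°, and carry to a standoff in front of the clip.

```bash
python3 -m inch '0.364 0 0 -0.008 0 0 0;0.364 0 0 -0.016 0 0 0;0.364 0 0 -0.018 0 0 0;0.364 0 0 -0.018 0 0 0;0.364 0 0 -0.01 0 0 0.02; 0.364 -0.0033 -0.01 0 0 0 0.034;0.364 -0.0033 -0.024 0 0 0 0.034;0.364 -0.0033 -0.028 0 0 0 0.034;0.364 -0.0033 -0.028 0 0 0 0.034;0.364 -0.0033 -0.028 0 0 0 0;0.364 -0.0033 -0.028 0 0 0 0;0.364 -0.0033 -0.028 0 0 0 0;0.364 -0.0033 -0.028 0 0 0 0;0.364 -0.0033 -0.026 0 0 0 0;0.364 -0.0033 -0.014 0 0 0 0;0.364 0 -0.006 0 0 0 0;0.364 0 0 0 0 0 0;0.364 0 0 0 0 0 0;0.364 0 0 0 0 0 0' 20
python3 - <<'E'
from h import *
from plant import snapshot
for n in("top","side"):
    p,d=snapshot(n);cv2.imwrite(f"pics/{n}4.png",p[...,::-1]);np.save(n+"4.npy",d)
t=cv2.imread("pics/top4.png")[130:250,150:270];s=cv2.imread("pics/side4.png")[140:240,200:320]
W=np.zeros((400,800,3),np.uint8);W[:,:400]=cv2.resize(t,(400,400),interpolation=2);W[:333,400:]=cv2.resize(s,(400,333),interpolation=2);cv2.imwrite("pics/g4.png",W)
E
```

```text
clock: 7.95
tool_pos: [0.4245, -0.0148, 0.0613]
eef_rot: [0.997, -0.071, 0.0, 0.001]
contact_force: [-0.3, 0.3, -1.3]
opening: 0.685
finger_force: 8.0
```

View pics/g4.png

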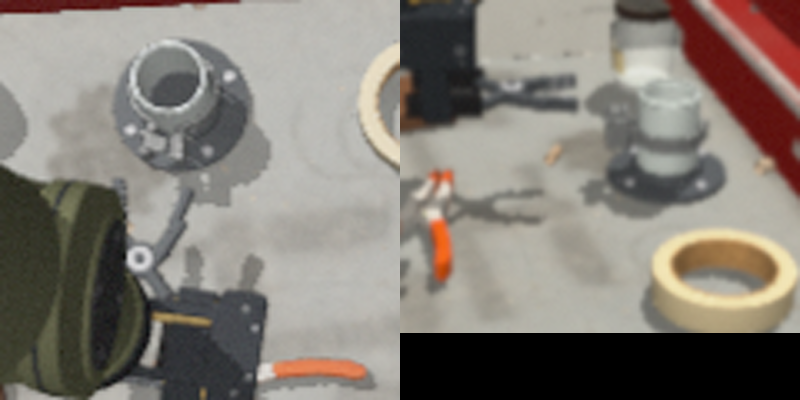

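The pliers are carried level: pivot at top px (192,207), jaw tips at (186,186) and (206,188). They point at the clip ears at about (195–202,173). I'll measure jaws against ears with the same cameras.

Run:
```python
from h import *
T=np.load("top4.npy");C=cloud("top",T);img=cv2.imread("pics/top4.png")
sub=C[178:212,180:212].reshape(-1,3);k=sub[(sub[:,2]>.06)&(sub[:,2]<.12)]
print("pliers z",np.percentile(k[:,2],[5,50,95]).round(4))
for x0 in np.arange(.46,.55,.008):
    q=k[(k[:,0]>=x0)&(k[:,0]<x0+.008)]
    if len(q):print(x0.round(3),len(q),q[:,1].min().round(4),q[:,1].max().round(4),q[:,2].mean().round(4))
p=onz("top",192,207.4,.0705+.02);print("pivot",p)
print("pivot tri",tri(("top",192,207.4),("side",200+513*.3-400*.3,140+87*.3)))
Cs=cloud("side",np.load("side4.npy"));sub=Cs[155:180,222:256].reshape(-1,3);k=sub[(sub[:,2]>.05)&(sub[:,2]<.12)]
for x0 in np.arange(.46,.55,.01):
    q=k[(k[:,0]>=x0)&(k[:,0]<x0+.01)]
    if len(q):print("side",x0.round(3),len(q),q[:,1].min().round(4),q[:,1].max().round(4),q[:,2].min().round(3),q[:,2].max().round(3))
# ears: by height layer, across
sub=C[150:195,180:220].reshape(-1,3);c=np.array([.605,-.037])
for r0,r1 in((.033,.039),(.039,.045),(.045,.053)):
    rr=np.hypot(*(sub[:,:2]-c).T);e=sub[(rr>r0)&(rr<r1)&(sub[:,2]>.045)&(sub[:,2]<.066)&(sub[:,0]<.59)]
    e=e[np.argsort(e[:,1])];print(r0,(e*1000).round(0).astype(int).tolist())
```

```text
pliers z [0.0766 0.0827 0.0864]
0.468 27 -0.0336 -0.0144 0.0826
0.476 39 -0.0397 -0.0148 0.0838
0.484 48 -0.0443 -0.0141 0.083
0.492 23 -0.0489 -0.0138 0.0827
0.5 24 -0.0508 -0.0107 0.0811
0.508 22 -0.0509 -0.0109 0.0819
0.516 22 -0.0548 -0.0089 0.0813
0.524 23 -0.0555 -0.0021 0.0815
0.532 5 -0.0085 -0.002 0.081
pivot [ 0.47807188 -0.02439718  0.0905    ]
pivot tri (array([ 0.4814274 , -0.02310076,  0.08135457]), np.float64(0.003968560163447774))
side 0.46 36 -0.0427 0.0065 0.073 0.088
side 0.47 28 -0.0379 -0.0033 0.073 0.086
side 0.48 33 -0.0452 -0.0101 0.072 0.086
side 0.49 33 -0.0501 -0.0064 0.072 0.083
side 0.5 39 -0.0552 -0.0044 0.071 0.083
side 0.51 36 -0.0572 -0.0072 0.07 0.083
side 0.52 31 -0.0577 -0.0089 0.072 0.083
side 0.53 10 -0.0119 -0.0038 0.072 0.083
0.033 [[569, -49, 48], [570, -46, 47], [572, -46, 46], [568, -45, 52], [571, -44, 52], [570, -43, 56], [568, -43, 55], [568, -40, 54], [570, -40, 55], [568, -38, 54], [570, -38, 55], [567, -35, 49], [567, -34, 58], [567, -32, 59], [567, -29, 58], [571, -26, 50], [569, -25, 61], [572, -24, 56], [569, -23, 60], [572, -22, 56
[... 420 characters left out ...]
 61], [567, -27, 59], [566, -25, 62], [562, -25, 60], [564, -25, 60], [567, -23, 60], [565, -22, 57], [565, -20, 59], [569, -20, 59], [567, -20, 58]]
0.045 [[554, -45, 52], [559, -45, 52], [555, -43, 59], [554, -42, 52], [559, -42, 51], [553, -42, 47], [560, -41, 57], [558, -41, 57], [556, -40, 54], [554, -40, 52], [556, -38, 55], [558, -38, 54], [556, -37, 45], [559, -36, 52], [557, -35, 52], [559, -32, 60], [558, -32, 57], [559, -30, 61], [559, -27, 60], [560, -25, 59], [560, -23, 46], [562, -23, 59], [560, -21, 50], [562, -21, 49], [558, -21, 47], [559, -21, 61], [558, -20, 58], [562, -20, 59], [557, -20, 53], [561, -19, 62], [560, -18, 58], [558, -18, 58], [557, -17, 50], [557, -16, 60]]
```

```bash
python3 -m inch '0.364 0 -0.0043 0.012 0 0 0;0.364 0 0 0.012 0 0 0;0.364 0 0 0.008 0 0 0;0.364 0 0 0.004 0 0 0;0.364 0.006 0 0 0 0 0;0.364 0.004 0 0 0 0 0;0.364 0 0 0 0 0 0;0.364 0 0 0 0 0 0;0.364 0 0 0 0 0 0' 20
python3 - <<'E'
from h import *
from plant import snapshot
for n in("top","side"):
    p,d=snapshot(n);cv2.imwrite(f"pics/{n}5.png",p[...,::-1]);np.save(n+"5.npy",d)
t=cv2.imread("pics/top5.png")[145:205,170:230];s=cv2.imread("pics/side5.png")[155:205,225:305]
W=np.zeros((480,800,3),np.uint8);W[:,:480]=cv2.resize(t,(480,480),interpolation=2);W[:200,480:]=cv2.resize(s,(320,200),interpolation=2);cv2.imwrite("pics/g5.png",W)
C=cloud("top",np.load("top5.npy"));sub=C[170:212,180:220].reshape(-1,3);k=sub[(sub[:,2]>.03)&(sub[:,2]<.075)]
for x0 in np.arange(.48,.575,.006):
    q=k[(k[:,0]>=x0)&(k[:,0]<x0+.006)]
    if len(q):print(x0.round(3),len(q),np.sort((q[:,1]*1000).round()).astype(int).tolist()[::2],q[:,2].mean().round(4))
E
```

```text
clock: 8.8
tool_pos: [0.4414, -0.0105, 0.0342]
eef_rot: [0.998, -0.07, -0.007, 0.0]
contact_force: [0.0, -0.7, -0.8]
opening: 0.684
finger_force: 8.0
0.48 12 [-34, -32, -30, -28, -25, -23] 0.054
0.486 15 [-30, -28, -26, -26, -23, -21, -21, -19] 0.0553
0.492 13 [-32, -30, -28, -28, -26, -24, -22] 0.0549
0.498 17 [-36, -34, -34, -32, -30, -28, -25, -25, -24] 0.0535
0.504 17 [-39, -37, -37, -35, -32, -32, -30, -27, -25] 0.0548
0.51 14 [-43, -41, -41, -39, -37, -34, -32] 0.0531
0.516 15 [-46, -45, -43, -41, -41, -39, -36, -34] 0.0539
0.522 13 [-45, -43, -43, -41, -39, -37, -5] 0.0546
0.528 21 [-47, -45, -43, -41, -41, -38, -7, -5, -3, -2, 1] 0.0539
0.534 21 [-49, -48, -46, -45, -43, -41, -6, -4, -2, 0, 1] 0.0545
0.54 19 [-50, -49, -47, -45, -6, -6, -4, -2, -1, 1] 0.0527
0.546 10 [-5, -4, -2, -1, 1] 0.0533
0.552 25 [-45, -45, -43, -42, -40, -40, -38, -36, -21, -20, -18, -17, 1] 0.0488
0.558 40 [-45, -45, -45, -43, -43, -40, -38, -36, -35, -32, -30, -28, -27, -25, -24, -23, -22, -21, -20, -18] 0.0525
0.564 32 [-51, -49, -46, -45, -44, -43, -41, -38, -35, -34, -32, -29, -25, -25, -23, -20] 0.0541
0.57 9 [-46, -45, -38, -16, -13] 0.0469
```

View pics/g5.png

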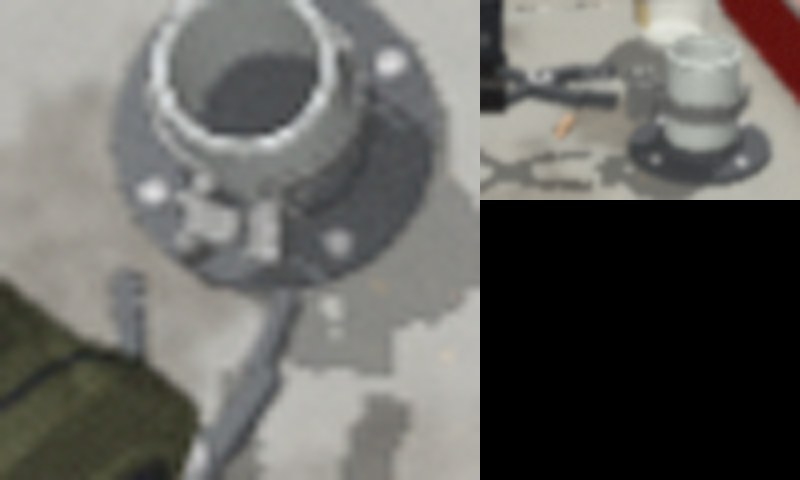

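The jaws are level with the ears. They sit about 3 mm to +y of the ear centre, and the tool stopped about 9 mm higher than I commanded. I'll check the joints for a limit.

```bash
python3 -m inch '0.364 0 0 0 0 0 0;0.364 0 0 0 0 0 0' 20; python3 -c "
from plant import get_state;from scipy.spatial.transform import Rotation as R
s=get_state();print(s['q'].round(3),s['tool_pos'],'\n',R.from_quat(s['eef_rot']).as_matrix().round(4))"
```

```text
clock: 9.07
tool_pos: [0.4413, -0.0103, 0.0341]
eef_rot: [0.998, -0.07, -0.007, 0.0]
contact_force: [1.0, -0.4, -1.1]
opening: 0.682
finger_force: 8.0
[-0.12   0.865  0.067  2.234 -0.733  0.079 -1.055] [ 0.44131076 -0.01028161  0.0340824 ] 
 [[ 9.902e-01 -1.387e-01 -1.480e-02]
 [-1.387e-01 -9.903e-01  7.000e-04]
 [-1.470e-02  1.300e-03 -9.999e-01]]
```

Joint 6 is at its lower limit because of the short reach, so moving forward will free it. I'll shift sideways, level the tool, then advance while lowering.

```bash
python3 -m inch '0.364 0 0.0032 0 0 0 0;0.364 0.004 0 0.001 0 0.005 0;0.364 0.004 0 0.002 0 0.005 0;0.364 0.003 0 0.002 0 0.004 0;0.364 0 0 0 0 0 0;0.364 0 0 0 0 0 0' 20
python3 - <<'E'
from h import *
from plant import snapshot,get_state
from scipy.spatial.transform import Rotation as R
s=get_state();print(s['q'].round(3),R.from_quat(s['eef_rot']).as_matrix().round(4)[:,0])
p,d=snapshot("top");C=cloud("top",d);sub=C[165:212,180:220].reshape(-1,3);k=sub[(sub[:,2]>.03)&(sub[:,2]<.075)]
for x0 in np.arange(.528,.575,.006):
    q=k[(k[:,0]>=x0)&(k[:,0]<x0+.006)]
    if len(q):print(x0.round(3),len(q),np.sort((q[:,1]*1000).round()).astype(int).tolist(),q[:,2].mean().round(4))
E
```

```text
clock: 9.57
tool_pos: [0.452, -0.015, 0.0287]
eef_rot: [0.998, -0.07, -0.0, 0.001]
contact_force: [-0.5, -0.1, -1.6]
opening: 0.677
finger_force: 8.0
[-0.106  0.877  0.06   2.216 -0.737  0.067 -1.042] [ 9.903e-01 -1.388e-01 -7.000e-04]
0.528 15 [-51, -49, -49, -48, -47, -47, -45, -45, -45, -43, -43, -43, -40, -40, -40] 0.0502
0.534 19 [-49, -49, -48, -47, -47, -47, -45, -45, -43, -42, -40, -12, -10, -10, -8, -8, -6, -3, -2] 0.0491
0.54 26 [-51, -51, -51, -49, -49, -49, -47, -47, -45, -45, -45, -42, -11, -11, -11, -10, -10, -8, -8, -8, -6, -6, -5, -3, -3, -3] 0.0486
0.546 18 [-54, -53, -53, -51, -51, -49, -49, -47, -47, -45, -10, -10, -8, -8, -6, -6, -4, -3] 0.05
0.552 41 [-54, -54, -52, -51, -49, -49, -47, -45, -45, -44, -43, -43, -43, -42, -41, -40, -40, -40, -38, -38, -37, -35, -21, -21, -20, -19, -18, -17, -16, -10, -9, -9, -8, -8, -7, -6, -5, -5, -3, -3, -3] 0.0493
0.558 47 [-45, -45, -45, -45, -45, -45, -43, -42, -41, -40, -40, -38, -38, -38, -36, -36, -35, -33, -32, -32, -32, -31, -29, -29, -28, -27, -27, -25, -25, -25, -24, -23, -22, -22, -22, -21, -21, -20, -20, -18, -18, -9, -8, -7, -5, -5, -3] 0.0519
0.564 32 [-51, -50, -49, -48, -46, -45, -45, -44, -44, -43, -43, -41, -41, -40, -38, -38, -35, -34, -34, -32, -30, -30, -27, -25, -25, -25, -23, -23, -22, -21, -20, -20] 0.054
0.57 22 [-47, -46, -46, -45, -44, -44, -42, -42, -38, -26, -26, -25, -25, -22, -22, -20, -20, -17, -16, -15, -14, -14] 0.0509
```

```bash
python3 -m inch '0.364 0 0.0025 0 0 0 0;0.364 0.003 0 0 0 0 0;0.364 0.004 0 0.001 0 0 0;0.364 0.004 0 0.001 0 0 0;0.364 0.002 0 0.001 0 0 0;0.364 0 0 0 0 0 0;0.364 0 0 0 0 0 0;0.364 0 0 0 0 0 0' 20
python3 - <<'E'
from h import *
from plant import snapshot,get_state
from scipy.spatial.transform import Rotation as R
s=get_state();print(s['q'].round(3),R.from_quat(s['eef_rot']).as_matrix().round(4)[:,0])
p,d=snapshot("top");C=cloud("top",d);sub=C[160:212,180:220].reshape(-1,3);k=sub[(sub[:,2]>.03)&(sub[:,2]<.075)]
for x0 in np.arange(.534,.58,.006):
    q=k[(k[:,0]>=x0)&(k[:,0]<x0+.006)]
    if len(q):print(x0.round(3),len(q),np.sort((q[:,1]*1000).round()).astype(int).tolist(),q[:,2].mean().round(4))
E
```

```text
clock: 10.28
tool_pos: [0.4642, -0.0193, 0.0259]
eef_rot: [0.998, -0.07, -0.001, 0.001]
contact_force: [-0.8, 0.5, -1.0]
opening: 0.681
finger_force: 8.0
[-0.113  0.888  0.089  2.181 -0.73   0.102 -1.039] [ 0.9903 -0.1388 -0.001 ]
0.534 17 [-53, -53, -51, -51, -51, -49, -49, -49, -47, -47, -47, -45, -44, -42, -42, -42, -40] 0.0459
0.54 13 [-55, -54, -54, -51, -51, -49, -49, -47, -47, -47, -44, -44, -44] 0.0469
0.546 11 [-54, -53, -53, -51, -51, -51, -49, -49, -49, -47, -46] 0.0458
0.552 43 [-56, -56, -55, -54, -54, -53, -52, -51, -51, -49, -49, -49, -46, -45, -44, -44, -44, -43, -43, -42, -42, -41, -40, -40, -38, -38, -38, -37, -36, -31, -22, -21, -20, -20, -19, -18, -18, -17, -15, -15, -14, -12, -10] 0.0475
0.558 61 [-60, -58, -58, -58, -56, -56, -53, -53, -51, -51, -49, -45, -45, -45, -45, -44, -43, -43, -43, -41, -41, -41, -38, -38, -36, -36, -35, -34, -33, -32, -32, -30, -30, -30, -27, -27, -25, -25, -25, -25, -24, -23, -23, -23, -22, -21, -21, -20, -20, -18, -18, -15, -14, -12, -11, -11, -10, -9, -7, -7, -7] 0.0518
0.564 48 [-58, -58, -56, -55, -53, -53, -51, -50, -49, -48, -46, -45, -45, -45, -44, -44, -43, -42, -40, -40, -40, -38, -38, -35, -34, -32, -32, -29, -27, -27, -25, -25, -23, -22, -20, -20, -20, -14, -14, -14, -12, -12, -11, -9, -9, -9, -7, -6] 0.0508
0.57 25 [-46, -46, -45, -44, -44, -42, -42, -38, -26, -25, -24, -24, -22, -22, -20, -20, -16, -16, -15, -14, -13, -12, -10, -7, -6] 0.0504
0.576 41 [-55, -55, -53, -53, -51, -50, -50, -49, -48, -46, -46, -44, -43, -42, -42, -41, -40, -39, -39, -38, -38, -38, -37, -37, -36, -36, -33, -32, -32, -31, -31, -30, -26, -26, -26, -25, -25, -23, -23, -21, -21] 0.0495
```

The jaws are centred round the ears (inner faces at -0.049 and -0.014, ears from -0.045 to -0.020). Next I'll squeeze stepwise with the grip force capped.

```bash
python3 -m inch '0.3 0 0 0 0 0 0;0.25 0 0 0 0 0 0;0.2 0 0 0 0 0 0;0.18 0 0 0 0 0 0;0.18 0 0 0 0 0 0;0.18 0 0 0 0 0 0' 30; python3 -m inch '0.14 0 0 0 0 0 0;0.1 0 0 0 0 0 0;0.07 0 0 0 0 0 0;0.07 0 0 0 0 0 0;0.07 0 0 0 0 0 0' 30;python3 -m inch '0.04 0 0 0 0 0 0;0.01 0 0 0 0 0 0;0.0 0 0 0 0 0 0;0.0 0 0 0 0 0 0;0.0 0 0 0 0 0 0' 30
```

```text
clock: 10.83
tool_pos: [0.4619, -0.0186, 0.0257]
eef_rot: [0.998, -0.069, -0.003, 0.0]
contact_force: [-5.5, 1.6, -1.0]
opening: 0.592
finger_force: 15.2
clock: 11.25
tool_pos: [0.4601, -0.0184, 0.0255]
eef_rot: [0.998, -0.069, -0.004, -0.0]
contact_force: [-7.4, 1.7, -0.4]
opening: 0.54
finger_force: 18.4
clock: 11.67
tool_pos: [0.4591, -0.0182, 0.0254]
eef_rot: [0.998, -0.069, -0.005, -0.0]
contact_force: [-8.6, 1.2, -0.9]
opening: 0.503
finger_force: 19.9
```

```bash
python3 -m inch '-0.02 0 0 0 0 0 0;-0.045 0 0 0 0 0 0;-0.045 0 0 0 0 0 0;-0.045 0 0 0 0 0 0' 30; python3 -m inch '-0.07 0 0 0 0 0 0;-0.09 0 0 0 0 0 0;-0.09 0 0 0 0 0 0;-0.09 0 0 0 0 0 0' 30;python3 -m inch '-0.11 0 0 0 0 0 0;-0.125 0 0 0 0 0 0;-0.125 0 0 0 0 0 0;-0.125 0 0 0 0 0 0' 30
```

```text
clock: 12.0
tool_pos: [0.4587, -0.0182, 0.0254]
eef_rot: [0.998, -0.069, -0.006, -0.0]
contact_force: [-9.2, 1.5, -0.3]
opening: 0.479
finger_force: 19.7
clock: 12.33
tool_pos: [0.4603, -0.0185, 0.0255]
eef_rot: [0.998, -0.069, -0.004, -0.0]
contact_force: [-7.0, 1.2, -2.0]
opening: 0.458
finger_force: 18.0
clock: 12.67
tool_pos: [0.4608, -0.0186, 0.0256]
eef_rot: [0.998, -0.069, -0.004, 0.0]
contact_force: [-5.8, 1.9, -0.5]
opening: 0.439
finger_force: 17.5
```

```bash
python3 -m inch '-0.14 0 0 0 0 0 0;-0.15 0 0 0 0 0 0;-0.15 0 0 0 0 0 0;-0.15 0 0 0 0 0 0' 28; python3 -m inch '-0.16 0 0 0 0 0 0;-0.17 0 0 0 0 0 0;-0.17 0 0 0 0 0 0;-0.17 0 0 0 0 0 0' 28;python3 -m inch '-0.18 0 0 0 0 0 0;-0.19 0 0 0 0 0 0;-0.19 0 0 0 0 0 0;-0.19 0 0 0 0 0 0' 28
```

```text
clock: 13.0
tool_pos: [0.4631, -0.0189, 0.0257]
eef_rot: [0.998, -0.069, -0.002, 0.0]
contact_force: [-4.6, 1.1, -1.7]
opening: 0.423
finger_force: 15.2
clock: 13.33
tool_pos: [0.4629, -0.0189, 0.0257]
eef_rot: [0.998, -0.069, -0.002, 0.0]
contact_force: [-4.9, 1.3, -1.3]
opening: 0.419
finger_force: 16.2
clock: 13.67
tool_pos: [0.4627, -0.019, 0.0257]
eef_rot: [0.998, -0.07, -0.002, 0.0]
contact_force: [-4.5, 0.6, -1.3]
opening: 0.41
finger_force: 18.5
```

Run:
```python
from h import *
from plant import snapshot
p,d=snapshot("top");C=cloud("top",d);sub=C[160:205,185:215].reshape(-1,3);k=sub[(sub[:,2]>.03)&(sub[:,2]<.075)]
for x0 in np.arange(.54,.576,.006):
    q=k[(k[:,0]>=x0)&(k[:,0]<x0+.006)]
    if len(q):print(x0.round(3),len(q),sorted(zip((q[:,1]*1000).round().astype(int).tolist(),(q[:,2]*1000).round().astype(int).tolist())))
```

```text
0.54 13 [(-47, 48), (-46, 42), (-46, 44), (-44, 45), (-44, 48), (-42, 45), (-42, 47), (-42, 47), (-40, 45), (-40, 46), (-40, 49), (-37, 46), (-37, 46)]
0.546 13 [(-49, 45), (-49, 48), (-48, 40), (-46, 45), (-46, 47), (-44, 45), (-44, 46), (-44, 47), (-42, 46), (-42, 48), (-40, 46), (-40, 47), (-21, 46)]
0.552 44 [(-49, 47), (-46, 45), (-46, 45), (-46, 47), (-44, 48), (-44, 48), (-42, 46), (-42, 48), (-42, 48), (-40, 47), (-40, 49), (-39, 59), (-38, 52), (-37, 42), (-37, 49), (-36, 57), (-36, 57), (-35, 32), (-35, 52), (-34, 43), (-34, 56), (-33, 51), (-31, 54), (-30, 43), (-29, 53), (-28, 33), (-28, 47), (-27, 40), (-27, 54), (-27, 59), (-27, 60), (-25, 57), (-25, 58), (-24, 37), (-23, 44), (-23, 45), (-21, 45), (-21, 45), (-19, 46), (-19, 48), (-17, 48), (-16, 47), (-14, 46), (-12, 46)]
0.558 39 [(-46, 46), (-46, 47), (-44, 45), (-44, 47), (-44, 48), (-42, 49), (-41, 44), (-40, 48), (-40, 48), (-40, 55), (-39, 45), (-39, 62), (-38, 58), (-37, 61), (-36, 58), (-35, 63), (-34, 55), (-34, 59), (-32, 58), (-32, 62), (-32, 63), (-31, 55), (-30, 60), (-30, 62), (-29, 52), (-27, 56), (-27,
[... 182 characters left out ...]
-46, 46), (-44, 46), (-44, 47), (-44, 49), (-41, 43), (-41, 45), (-41, 46), (-41, 57), (-40, 49), (-39, 59), (-38, 58), (-36, 59), (-36, 59), (-34, 57), (-34, 59), (-34, 59), (-32, 60), (-29, 57), (-29, 59), (-29, 59), (-27, 58), (-27, 61), (-27, 61), (-23, 46), (-23, 48), (-21, 45), (-21, 47), (-21, 49), (-19, 47), (-19, 47), (-19, 49), (-16, 45)]
0.57 31 [(-48, 42), (-48, 43), (-48, 44), (-46, 44), (-46, 46), (-46, 46), (-44, 46), (-44, 46), (-42, 49), (-41, 45), (-40, 50), (-40, 52), (-40, 52), (-38, 53), (-38, 56), (-37, 50), (-36, 55), (-35, 51), (-31, 51), (-31, 53), (-31, 53), (-29, 60), (-28, 51), (-27, 57), (-26, 52), (-23, 45), (-23, 47), (-21, 47), (-20, 44), (-19, 48), (-18, 44)]
```

```bash
python3 -m inch '-0.2 0 0 0 0 0 0;-0.21 0 0 0 0 0 0;-0.22 0 0 0 0 0 0;-0.22 0 0 0 0 0 0;-0.22 0 0 0 0 0 0' 25; python3 -m inch '-0.1 0 0 0 0 0 0;0 0 0 0 0 0 0;0.1 0 0 0 0 0 0;0.2 0 0 0 0 0 0;0.3 0 0 0 0 0 0;0.364 0 0 0 0 0 0;0.364 0 0 0 0 0 0;0.364 0 0 0 0 0 0' 20;python3 - <<'E'
from h import *
from plant import snapshot
p,d=snapshot("top");cv2.imwrite("pics/top6.png",p[...,::-1]);C=cloud("top",d);sub=C[160:205,185:215].reshape(-1,3);k=sub[(sub[:,2]>.03)&(sub[:,2]<.075)]
for x0 in np.arange(.552,.576,.006):
    q=k[(k[:,0]>=x0)&(k[:,0]<x0+.006)]
    if len(q):print(x0.round(3),len(q),sorted(zip((q[:,1]*1000).round().astype(int).tolist(),(q[:,2]*1000).round().astype(int).tolist())))
E
```

```text
clock: 14.13
tool_pos: [0.4624, -0.0189, 0.0257]
eef_rot: [0.998, -0.07, -0.002, 0.0]
contact_force: [-5.3, 0.8, -1.2]
opening: 0.392
finger_force: 19.6
clock: 14.8
tool_pos: [0.4648, -0.0194, 0.026]
eef_rot: [0.998, -0.07, 0.0, 0.001]
contact_force: [0.1, -0.1, -0.9]
opening: 0.686
finger_force: 8.1
0.552 44 [(-56, 46), (-56, 52), (-55, 40), (-53, 46), (-53, 47), (-53, 48), (-51, 50), (-51, 50), (-51, 50), (-49, 46), (-49, 47), (-49, 51), (-47, 50), (-39, 60), (-38, 35), (-38, 36), (-38, 51), (-37, 46), (-37, 47), (-36, 55), (-36, 59), (-35, 33), (-35, 50), (-34, 43), (-34, 55), (-33, 53), (-31, 51), (-28, 45), (-28, 51), (-28, 61), (-27, 41), (-27, 57), (-26, 50), (-25, 40), (-25, 57), (-25, 59), (-24, 48), (-23, 59), (-15, 39), (-14, 49), (-14, 50), (-12, 49), (-9, 47), (-7, 49)]
0.558 45 [(-58, 47), (-58, 51), (-57, 40), (-57, 42), (-56, 47), (-56, 48), (-56, 52), (-53, 47), (-53, 47), (-51, 47), (-51, 50), (-49, 48), (-41, 56), (-39, 42), (-39, 42), (-39, 43), (-39, 61), (-39, 61), (-39, 62), (-37, 61), (-37, 61), (-36, 58), (-34, 59), (-34, 62), (-34, 62), (-33, 51), (-32, 61),
[... 233 characters left out ...]
, 47), (-54, 49), (-53, 48), (-51, 48), (-45, 35), (-44, 49), (-43, 35), (-42, 46), (-41, 38), (-41, 57), (-40, 50), (-39, 61), (-38, 56), (-36, 55), (-36, 58), (-34, 61), (-32, 59), (-32, 59), (-30, 60), (-29, 56), (-29, 59), (-27, 58), (-27, 59), (-27, 60), (-25, 58), (-14, 47), (-14, 49), (-12, 48), (-12, 50), (-12, 51), (-10, 50), (-9, 48), (-7, 47), (-7, 49)]
0.57 30 [(-44, 45), (-42, 48), (-40, 51), (-40, 51), (-39, 49), (-37, 51), (-37, 52), (-35, 51), (-33, 54), (-31, 51), (-31, 54), (-30, 51), (-29, 58), (-28, 51), (-27, 61), (-26, 52), (-24, 57), (-23, 46), (-23, 48), (-21, 46), (-20, 44), (-14, 46), (-14, 48), (-12, 49), (-11, 47), (-9, 46), (-9, 47), (-9, 49), (-7, 45), (-7, 48)]
```

The ears stay shut at about 14–16 mm wide with the jaws free. Now I'll lift straight up off the ears, carry the pliers back to near their original place, and stop above the bench.

```bash
python3 -m inch '0.364 0 0 -0.006 0 0 0;0.364 0 0 -0.014 0 0 0;0.364 0 0 -0.02 0 0 0;0.364 0 0 -0.014 0 0 0;0.364 0 0 -0.006 0 0 0;0.364 -0.005 0 0 0 0 -0.02;0.364 -0.005 0.006 0 0 0 -0.034;0.364 -0.005 0.015 0 0 0 -0.034;0.364 -0.005 0.025 0 0 0 -0.034;0.364 -0.005 0.03 0 0 0 -0.034;0.364 -0.005 0.033 0 0 0 0;0.364 -0.005 0.033 0 0 0 0;0.364 -0.005 0.033 0 0 0 0;0.364 -0.005 0.03 0 0 0 0;0.364 -0.005 0.02 0 0 0 0;0.364 -0.004 0.013 0 0 0 0;0.364 0 0.005 0 0 0 0;0.364 0 0 0 0 0 0;0.364 0 0 0 0 0 0;0.364 0 0 0 0 0 0' 20
python3 - <<'E'
from h import *
from plant import snapshot,get_state
from scipy.spatial.transform import Rotation as R
s=get_state();print(R.from_quat(s['eef_rot']).as_matrix().round(4)[:,0],s['tool_pos'])
p,d=snapshot("top");cv2.imwrite("pics/top7.png",p[...,::-1]);p,d=snapshot("side");cv2.imwrite("pics/side7.png",p[...,::-1])
C=cloud("side",d)[150:255,180:290].reshape(-1,3)
k=C[(C[:,2]>.05)&(C[:,2]<.12)&(C[:,0]>.475)&(C[:,0]<.56)&(C[:,1]<-.2)&(C[:,1]>-.33)];print(len(k),k.min(0),k.max(0))
for x0 in np.arange(.47,.55,.01):
    q=k[(k[:,0]>=x0)&(k[:,0]<x0+.01)]
    if len(q):print(x0.round(3),len(q),q[:,1:].min(0).round(3),q[:,1:].max(0).round(3))
E
```

```text
clock: 16.52
tool_pos: [0.4098, -0.2586, 0.0859]
eef_rot: [1.0, 0.01, -0.001, -0.0]
contact_force: [-0.3, 0.8, -1.4]
opening: 0.687
finger_force: 8.1
[ 0.9998  0.0193 -0.0012] [ 0.40982827 -0.25860156  0.08591981]
262 [ 0.47513154 -0.2839945   0.09532049] [ 0.51845962 -0.22951368  0.10917098]
0.47 27 [-0.277  0.098] [-0.241  0.109]
0.48 66 [-0.284  0.097] [-0.236  0.109]
0.49 60 [-0.284  0.096] [-0.235  0.108]
0.5 61 [-0.284  0.095] [-0.232  0.109]
0.51 48 [-0.283  0.097] [-0.23   0.109]
```

```bash
python3 -m inch '0.364 0.008 0.006 0.01 0 0 0;0.364 0.004 0 0.018 0 0 0;0.364 0 0 0.02 0 0 0;0.364 0 0 0.018 0 0 0;0.364 0 0 0.012 0 0 0;0.364 0 0 0.007 0 0 0;0.364 0 0 0.004 0 0 0;0.364 0 0 0.002 0 0 0;0.364 0 0 0 0 0 0;0.364 0 0 0 0 0 0' 20; python3 -m inch '0.364 0 0 0.001 0 0 0;0.364 0 0 0.001 0 0 0;0.364 0 0 0.001 0 0 0;0.364 0 0 0 0 0 0;0.364 0 0 0 0 0 0'
```

```text
clock: 17.45
tool_pos: [0.4219, -0.2665, -0.0042]
eef_rot: [1.0, 0.008, -0.0, 0.001]
contact_force: [-0.6, 0.4, -1.9]
opening: 0.684
finger_force: 8.1
clock: 17.87
tool_pos: [0.4216, -0.2664, -0.0077]
eef_rot: [1.0, 0.008, -0.0, 0.001]
contact_force: [0.1, 0.3, -2.2]
opening: 0.68
finger_force: 8.1
```

```bash
python3 -m inch '0.364 0 0 0.001 0 0 0;0.364 0 0 0 0 0 0;0.364 0 0 0 0 0 0'; python3 -m inch '0.364 0 0 0.0005 0 0 0;0.364 0 0 0 0 0 0;0.364 0 0 0 0 0 0'
```

```text
clock: 18.12
tool_pos: [0.4217, -0.2665, -0.0087]
eef_rot: [1.0, 0.008, -0.0, 0.001]
contact_force: [0.4, 0.6, -0.2]
opening: 0.682
finger_force: 8.1
clock: 18.37
tool_pos: [0.4217, -0.2665, -0.0087]
eef_rot: [1.0, 0.008, -0.0, 0.001]
contact_force: [-0.1, 0.3, 5.4]
opening: 0.682
finger_force: 8.4
```

It's down: contact is +5 N. Now I'll release slowly, rise straight up, and back away for a look.

```bash
python3 -m inch '0.42 0 0 -0.0005 0 0 0;0.5 0 0 0 0 0 0;0.6 0 0 0 0 0 0;0.8 0 0 0 0 0 0;1 0 0 0 0 0 0;1 0 0 0 0 0 0;1 0 0 0 0 0 0;1 0 0 -0.006 0 0 0;1 0 0 -0.015 0 0 0;1 0 0 -0.03 0 0 0;1 0 0 -0.035 0 0 0;1 0 0 -0.035 0 0 0;1 0 0 -0.035 0 0 0;1 0 0 -0.035 0 0 0;1 0 0.02 -0.02 0 0 0;1 0 0.03 0 0 0 0;1 0 0.035 0 0 0 0;1 0 0.035 0 0 0 0;1 0 0.035 0 0 0 0' ; python3 -m inch '1 0 0.035 0 0 0 0;1 0 0.035 0 0 0 0;1 0 0.03 0 0 0 0;1 -0.01 0.03 0 0 0 0;1 -0.01 0.02 0 0 0 0;1 0 0 0 0 0 0;1 0 0 0 0 0 0'
python3 - <<'E'
from h import *
from plant import snapshot
p,d=snapshot("top");cv2.imwrite("pics/top8.png",p[...,::-1]);q,_=snapshot("side");cv2.imwrite("pics/side8.png",q[...,::-1])
t=cv2.imread("pics/top8.png")[120:280,160:360];s=cv2.imread("pics/side8.png")[150:280,170:330]
z=cv2.imread("pics/top8.png")[145:195,175:235]
W=np.zeros((590,800,3),np.uint8);W[:320,:400]=cv2.resize(t,(400,320),interpolation=2);W[:325,400:]=cv2.resize(s,(400,325),interpolation=2);W[330:580,:300]=cv2.resize(z,(300,250),interpolation=2)
z=cv2.imread("pics/side8.png")[165:205,250:310];W[330:580,320:695]=cv2.resize(z,(375,250),interpolation=2)
cv2.imwrite("pics/g8.png",W)
E
```

```text
clock: 19.95
tool_pos: [0.4241, -0.4222, 0.2033]
eef_rot: [1.0, 0.009, -0.0, 0.001]
contact_force: [-0.2, 0.7, -0.1]
opening: 0.999
finger_force: 0.0
clock: 20.53
tool_pos: [0.4051, -0.5723, 0.2026]
eef_rot: [1.0, 0.007, -0.001, 0.001]
contact_force: [-0.2, 1.0, -0.5]
opening: 1.002
finger_force: 0.0
```

View pics/g8.png

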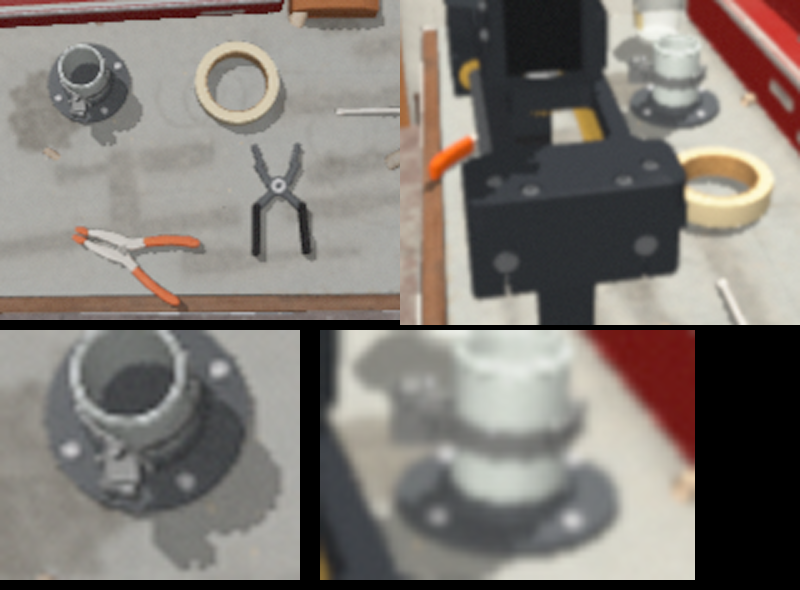

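The clip is shut, with the ears together at top px (199,173). The pliers lie flat at about (298,215), the gripper is clear, and the tape, clamp and spigot haven't moved.

```bash
python3 -c "
from plant import r
print(r.finish_job())"
```

```text
the job is handed in; nothing more can be done
None
```

The clip is shut and stayed shut with the jaws open. The pliers lie flat about 8 mm from where they started, the other things I could see hadn't moved, and I handed the job in at about 20.6 s; no verdict came back.

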